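# Lock the collar of the tall brush-washer can

### The arm

A 6-joint arm with a two-finger parallel gripper is mounted at the origin on a cart in front of the work surface, level with it; the furniture and walls round the work are solid. World frame = base frame: x ahead of the robot, y to its left, z up, the work surface at z = 0. Lengths are in mm, angles in rad, forces in N, time in s.
With the tool pointing down it reaches from about 275 to 825 mm from the base axis. Payload 5.2 kg.
Tool frame: the origin (TCP) lies at the very end of the fingers, on their centre line; the grasp point (between the pads) lies 19 mm behind it; z points along the fingers, y is the direction in which the jaws open and shut (so a half turn about z gives the same grasp; the last joint's range is limited). The gripper opens to 93 mm and grips with 3 to 60 N. Pads are 15 mm wide; open, the fingers measure 128 mm over their backs; the gripper's body (75 mm by 188 mm) begins 65 mm behind the grasp point.
Start: joints at [1.018, 0.259, 1.535, -0, 1.348, -0.203], TCP at [188.469, 516.705, 218.653] pointing down, gripper open.
Joint ranges: [-3.14, 3.14], [-0.91, 2.08], [0.19, 2.58], [-1.22, 4.36], [0.22, 2.71], [-3.12, 3.12]. Speed limits (rad/s): [2.57, 2.57, 3.14, 3.14, 3.14, 3.14].

### API

Orientations are given as [roll, pitch, yaw] about the fixed x, y, z axes, in that order (R = Rz(yaw) Ry(pitch) Rx(roll)).
In Python, from bench import robot gives the robot as it stands. The module is installed in compiled form; this text tells all that it offers. Calls block until the motion is done:
- robot.move_ptp(position, orientation): joint-space move of the TCP to a pose.
- robot.move_linear(position, ori=None, speed=150, f_stop=None): straight line of the TCP; ori=None keeps the orientation; speed is the mean speed in mm/s. With f_stop (N) it stops when the force on the tool has changed by that much, and returns True; else False.
- robot.move_j(angles): joint-space move.
- robot.move_gripper(opening): opening from 0.0 (shut) to 1.0 (fully open); the grip force is fixed at half the most; returns when the fingers have stopped.
- robot.sleep(seconds).
- robot.inverse_kinematics(position, orientation): joint angles nearest the present ones, or None.
- robot.get_image(name): name is "side" or "top" or "wrist"; returns a dict with "img" (400x640x3 uint8, blue, green, red), "fovy" (degrees; the focal length in pixels is half the picture's height over the tangent of half this angle, whatever the lens; pixels are square), "cx", "cy" (the principal point, pixels), "eye" and "orientation" of the camera in the world. Camera axes: x right, y down, z forward; pixel columns grow to the right and rows downward; lengths in mm; the calibration is good to about 2 mm. A picture is of the moment at which its call begins. There is no depth.
A pose or a line that the arm cannot do raises robot.MotionError and nothing moves.
- robot.hand_in(): hands the job in, once; it reports no verdict.
Readings, each from a call of its own:
- robot.current_t(): time.
- robot.current_qpos(): joint angles.
- robot.current_joint_vel(): joint speeds.
- robot.current_joint_efforts(): joint torques, N m.
- robot.current_tcp_pos(): TCP position.
- robot.current_eef_rot(): TCP orientation.
- robot.current_contact_force(): force on the tool from outside, world axes, zero at the start.
- robot.current_ft_torque(): the same for the moment, N m.
- robot.current_gripper_width(): opening from 0.0 (shut) to 1.0 (fully open).
Only numpy, scipy, OpenCV 4.12 (cv2) and the standard library are available. Lean on these libraries where they do the work, as an engineer would, in place of code of your own. Each camera call takes 0.05 s, during which the arm holds its last target.

### The job

Two brush-washer cans are screwed to the table and both their lids are still unlocked. Lock the tall, slim one: turn the grey collar round its lid clockwise (seen from above) until it is fully home at its stop, with its pointer at the long locked mark, and let go. Leave the collar of the low, wide can as it is.

Things in the scene. Friction and masses are not known exactly. Their poses are not given: they have to be found in the camera images.
- tall_collar (a joint): Turn of the tall can's lock collar, rad: 0 at the unlocked mark (a small dot), growing clockwise seen from above, 1.25 at the locked mark, where it meets a hard stop. It starts somewhere from 0 to 0.35, turns stiffly (about 0.08 N m) and stays where it is left.
- tall_collar_centre (a point): Centre of the tall can's lock collar, on its upright axis, half-way up it (117 mm above the table). The collar is a grey knurled ring, 58 mm across, 22 mm high; the fixed lid disc inside it stands 4.5 mm higher. Below it the aluminium can is slimmer (52 mm) down to a plywood foot 96 x 96 x 8 mm, screwed to the table. Can position and yaw vary.
- low_collar_pointer (a point): Pointer on the collar of the other can, the low and wide one (76 mm in diameter, collar top 80 mm above the table, collar of the same size as the tall one's): outer top of that collar, 22.5 mm from its axis. To be left where it is.
- tall_collar_pointer (a point): Pointer on the tall can's collar: a black bar 9 mm long on the collar's top, this point 22.5 mm from the axis; it turns with the collar. The fixed aluminium lid disc (33 mm wide) inside the collar carries the marks: a long black bar (13 mm) for locked, a small black dot for unlocked.
There are look-alikes about, which are no part of the job. What is shaped like the part that bears tall_collar but orange or purple is not meant.

How it is judged (in metres and radians):
At the end, for the whole second after the job is handed in: The tall can's collar is at its locked mark (joint above 1.05 rad, within about 11 degrees of the stop at 1.25) and at rest; the low can's pointer is within 6 mm of where it was (value of joint tall_collar above 1.05 rad and velocity of joint tall_collar between -0.05 and 0.05 rad/s and distance of low_collar_pointer from where it was at the start of the episode below 0.006 m); the robot touches nothing.
It fails at once if the low can's collar is turned (its pointer moved by more than 6 mm) (distance of low_collar_pointer from where it was at the start of the episode above 0.006 m).
It also fails if it takes over 32 s, if anything falls off the work surface, if the arm or the gripper's body presses on something with over 40 N, if the wrist force passes 120 N, or if a joint passes its speed limit or range.

## Working session

There is one attempt and no reset: what is moved stays moved. The work goes in short steps, each a Python script; the robot and the scene stay as the last script left them, time stands still between calls to the robot, and variables do not carry over. Pictures are saved under pics/ and viewed, and the job is handed in when it is done.

```bash
mkdir -p pics; ls; python3 - <<'E'
from bench import robot
import cv2
for n in ["side","top","wrist"]:
    d=robot.get_image(n); cv2.imwrite(f"pics/{n}0.png",d["img"]); print(n,d["fovy"],d["cx"],d["cy"],d["eye"],d["orientation"])
print(robot.current_t(),robot.current_tcp_pos(),robot.current_eef_rot())
E
```

```text
pics
side 44.57612990681384 317.4551606789034 204.72635613186768 [  69.9119288  -903.76788653  575.23449965] [-2.02878022 -0.00227755 -0.4160324 ]
top 51.27211894373428 322.43640075616077 201.20768309054313 [ 377.28708724  -58.42406913 1159.40823222] [-3.08076639  0.02791823 -1.5442764 ]
wrist 67.5971918441319 319.75648342315947 199.02902814347334 [122.47013051 541.1301755  383.56724984] [2.88376971e+00 1.69727304e-03 1.22058871e+00]
0.15 [188.26637038 516.34433926 218.03873753] [-3.14027094e+00 -2.66226612e-04  2.79176246e+00]
```

View pics/top0.png

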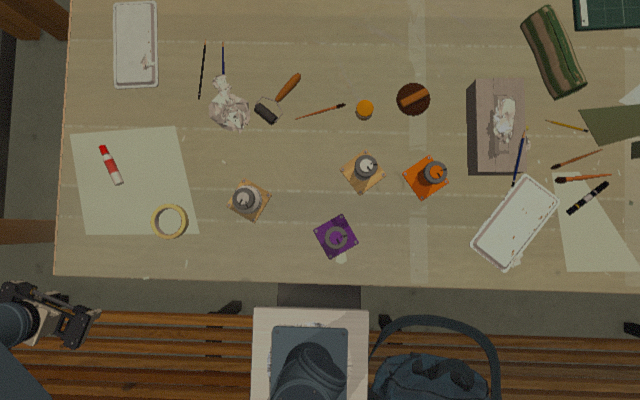

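View pics/side0.png

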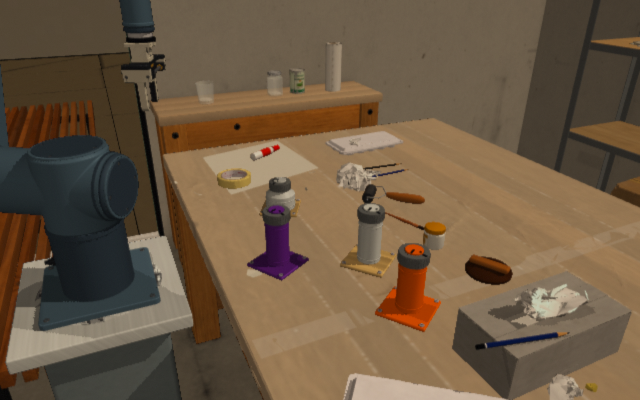

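Seen in the top view:
- Aluminium can on plywood at (366,167).
- Aluminium can at (247,199), which looks low and wide in the side view at (280,195).
- Orange can at (434,173) and purple can at (337,237), both look-alikes.

The tall one is (366,167) in the top view and (370,215) in the side view: slim, aluminium, on plywood. I'll confirm with a crop and measure it.

```bash
cat > h.py <<'E'
import numpy as np, cv2
from scipy.spatial.transform import Rotation as R
def ray(d,u,v):
    f=200/np.tan(np.radians(d["fovy"]/2))
    r=R.from_euler('xyz',d["orientation"]).as_matrix()@np.array([(u-d["cx"])/f,(v-d["cy"])/f,1])
    return np.array(d["eye"]),r
def plane(d,u,v,z):
    e,r=ray(d,u,v); return e+r*(z-e[2])/r[2]
def proj(d,p):
    f=200/np.tan(np.radians(d["fovy"]/2))
    c=R.from_euler('xyz',d["orientation"]).as_matrix().T@(np.array(p)-d["eye"]); return c[0]/c[2]*f+d["cx"],c[1]/c[2]*f+d["cy"]
E
python3 - <<'E'
from bench import robot
from h import *
d=robot.get_image("top"); s=robot.get_image("side")
a=cv2.resize(d["img"][140:200,330:410],(640,480),interpolation=cv2.INTER_CUBIC)
cv2.imwrite("pics/ct.png",a)
cv2.imwrite("pics/cs.png",cv2.resize(s["img"][190:280,330:450],(720,540),interpolation=cv2.INTER_CUBIC))
p=plane(d,366,167,128);print(p,plane(d,247,199,80),plane(d,434,173,128),plane(d,337,237,128)); print(proj(s,p))
E
```

```text
[ 527.18030663 -133.99464422  128.        ] [443.11023967 170.50120451  80.        ] [ 516.02272781 -301.92768127  128.        ] [351.86788883 -66.21270789 128.        ]
(np.float64(369.5035217504054), np.float64(208.81563625326308))
```

View pics/ct.png

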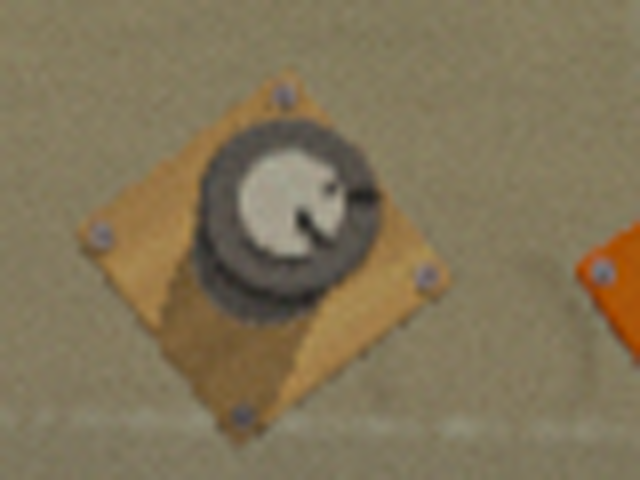

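View pics/cs.png

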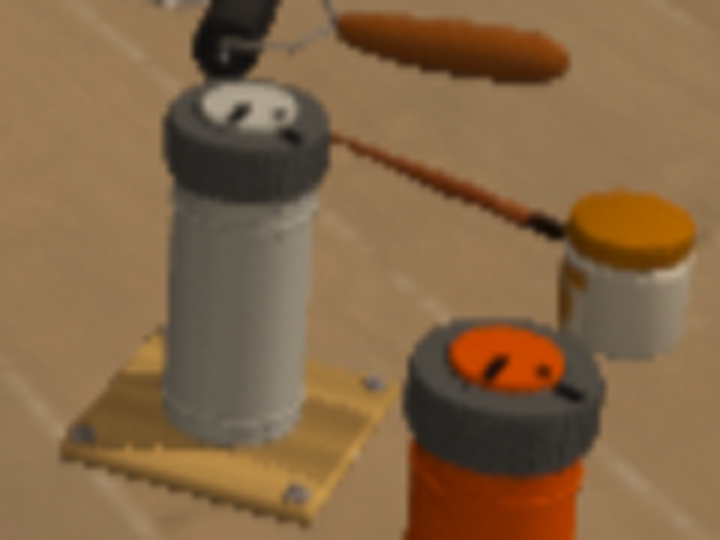

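Confirmed: the aluminium body on a plywood foot at top (366,166). The pointer is just past the dot, and the long bar is roughly 60° further clockwise. Next I'll move above it and refine the centre with the wrist camera.

```bash
python3 - <<'E'
from bench import robot
from h import *
c=plane(robot.get_image("top"),365.8,165.5,128); print(c)
for y in np.arange(-3,3.2,.5):
    q=robot.inverse_kinematics([c[0],c[1],240],[np.pi,0,y]); print(round(y,2),None if q is None else np.round(q,2))
y=1.8
robot.move_ptp([c[0],c[1],240],[np.pi,0,y])
print(robot.current_t(),robot.current_tcp_pos(),robot.current_qpos(),robot.current_contact_force())
d=robot.get_image("wrist");cv2.imwrite("pics/w1.png",d["img"]);print(d["eye"],d["orientation"],proj(d,[c[0],c[1],128]))
np.save("w1.npy",d,allow_pickle=True)
t=robot.get_image("top");cv2.imwrite("pics/t1.png",t["img"])
E
```

```text
[ 530.92321748 -133.42303169  128.        ]
-3.0 [-0.45  0.24  1.51  0.    1.39 -2.16]
-2.5 [-0.45  0.24  1.51  0.    1.39 -2.66]
-2.0 None
-1.5 [-0.45  0.24  1.51 -0.    1.39  2.62]
-1.0 [-0.45  0.24  1.51 -0.    1.39  2.12]
-0.5 [-0.45  0.24  1.51 -0.    1.39  1.62]
0.0 [-0.45  0.24  1.51 -0.    1.39  1.12]
0.5 [-0.45  0.24  1.51 -0.    1.39  0.62]
1.0 [-0.45  0.24  1.51 -0.    1.39  0.12]
1.5 [-0.45  0.24  1.51  0.    1.39 -0.38]
2.0 [-0.45  0.24  1.51  0.    1.39 -0.88]
2.5 [-0.45  0.24  1.51  0.    1.39 -1.38]
3.0 [-0.45  0.24  1.51  0.    1.39 -1.88]
2.9 [ 531.06858123 -132.53602179  240.0292698 ] [-4.48607893e-01  2.40399858e-01  1.50640597e+00  3.01189395e-04
  1.39481944e+00 -6.79177176e-01] [-7.92659955e-01  3.40898568e-04  5.10664497e-01]
[515.21080535 -63.56559141 405.67108981] [ 2.88388028e+00 -6.04052096e-04  2.30101276e-01] (np.float64(318.9205884873317), np.float64(197.4303220659825))
```

View pics/w1.png

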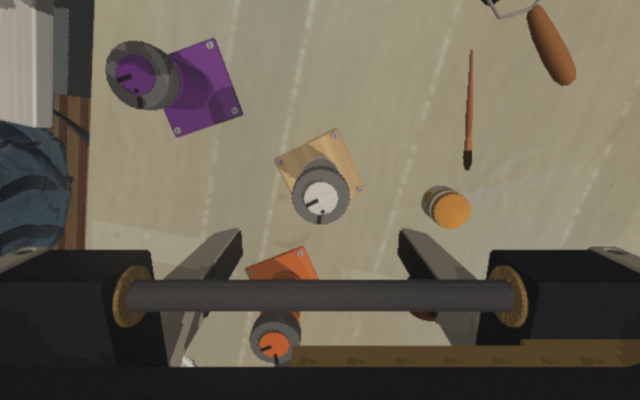

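The wrist view shows the aluminium can's collar at about (320,195). Its pointer is at (319,219) and the long bar at (312,203). I'll fit the collar and lid.

```bash
python3 - <<'E'
from h import *
d=np.load("w1.npy",allow_pickle=True).item()
im=d["img"]; x0,y0=270,145
c=im[y0:245,x0:375]; hsv=cv2.cvtColor(c,cv2.COLOR_BGR2HSV)
cv2.imwrite("pics/wc.png",cv2.resize(c,None,fx=6,fy=6,interpolation=cv2.INTER_CUBIC))
for nm,m in (("lid",(hsv[...,2]>165)&(hsv[...,1]<40)),("ring",(hsv[...,2]<150)&(hsv[...,1]<45))):
    m=m.astype(np.uint8)*255
    m=cv2.morphologyEx(m,cv2.MORPH_OPEN,np.ones((3,3)))
    k=max(cv2.findContours(m,cv2.RETR_EXTERNAL,cv2.CHAIN_APPROX_NONE)[0],key=cv2.contourArea)
    e=cv2.fitEllipse(cv2.convexHull(k)); u,v=e[0][0]+x0,e[0][1]+y0
    print(nm,e[1],u,v,plane(d,u,v,132.5 if nm=="lid" else 128))
E
```

```text
lid (31.338563919067383, 32.30987548828125) 320.5816459655762 197.94274520874023 [ 532.31003145 -132.42005753  132.5       ]
ring (55.045658111572266, 66.21882629394531) 320.58837890625 192.2964630126953 [ 531.3229511  -128.12705015  128.        ]
```

View pics/wc.png

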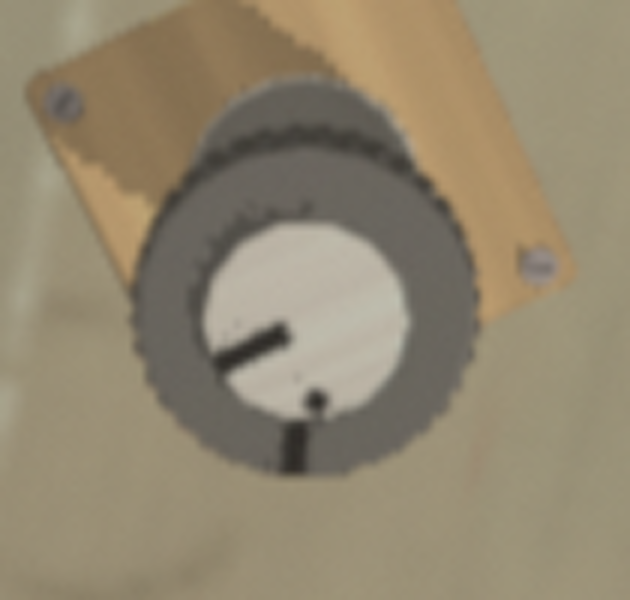

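```bash
python3 - <<'E'
from bench import robot
from h import *
x,y=531.7,-132.9
robot.move_linear([x,y,200])
print(robot.move_linear([x,y,99],speed=80,f_stop=10),robot.current_tcp_pos(),robot.current_contact_force())
robot.move_gripper(0.0)
print(robot.current_gripper_width()*93,robot.current_contact_force(),robot.current_ft_torque(),robot.current_t())
d=robot.get_image("wrist");cv2.imwrite("pics/w2.png",d["img"])
E
```

```text
False [ 532.12439877 -133.07248459   99.56975232] [0.64687004 0.41555734 0.30718958]
55.536277321511875 [ 1.18262908  1.08488619 -0.72056081] [-0.01727613 -0.08874798 -0.04930247] 5.5083
```

View pics/w2.png

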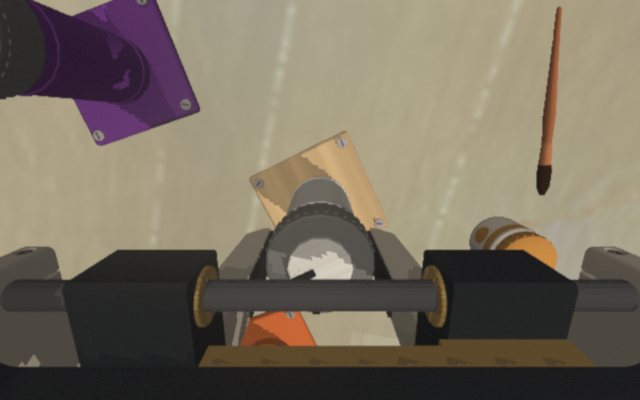

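The jaws hold the collar, centred at about (320,260), with almost no side force. I'll turn it clockwise in steps and watch the moment.

```bash
python3 - <<'E'
from bench import robot
from h import *
q=np.array(robot.current_qpos()); q0=q[5]
for a in [.2,.4,.6,.75,.85,.92,.98,1.04,1.1,1.16,1.22]:
    q[5]=q0+a; robot.move_j(list(q))
    T=robot.current_ft_torque(); F=robot.current_contact_force()
    print(a,round(robot.current_qpos()[5]-q0,3),np.round(T,2),np.round(F,1),np.round(robot.current_eef_rot()[2],3),robot.current_t())
    if abs(T[2])>0.7: break
d=robot.get_image("wrist");cv2.imwrite("pics/w3.png",d["img"])
E
```

```text
0.2 0.196 [ 0.04 -0.1  -0.05] [ 1.1  1.  -0.1] 1.604 5.8667
0.4 0.394 [ 0.05 -0.31 -0.09] [ 2.1  0.3 -0.9] 1.406 6.175
0.6 0.593 [ 0.1  -0.59 -0.09] [ 3.5  0.6 -1.9] 1.207 6.4833
0.75 0.743 [ 0.1  -0.75 -0.03] [ 5.5  0.3 -2.8] 1.057 6.75
0.85 0.843 [ 0.01 -0.76 -0.08] [ 5.1  1.6 -3.8] 0.957 7.0
0.92 0.913 [ 0.08 -0.81 -0.07] [ 5.6  0.4 -4.5] 0.887 7.25
0.98 0.973 [-0.02 -0.79 -0.1 ] [ 5.3  0.4 -3.3] 0.827 7.5
1.04 1.033 [-0.02 -0.76 -0.05] [ 5.7  0.4 -4.6] 0.767 7.75
1.1 1.093 [-0.35 -0.69  0.86] [ 4.7 -1.2 -4.3] 0.708 8.0
```

View pics/w3.png

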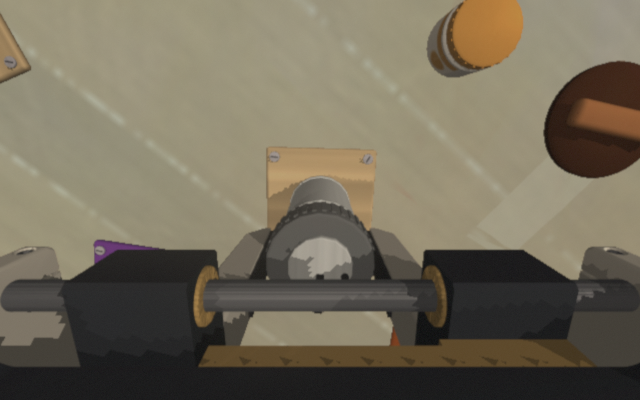

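The moment jumped to 0.86 N m at 1.09 rad of turn, so the collar is at its stop. I'll let go, raise the arm and check.

```bash
python3 - <<'E'
from bench import robot
from h import *
robot.move_gripper(1.0)
p=robot.current_tcp_pos()
robot.move_linear([p[0],p[1],240],speed=100)
robot.sleep(.3)
d=robot.get_image("wrist"); t=robot.get_image("top")
u,v=map(int,proj(d,[532,-133,128]))
cv2.imwrite("pics/w4.png",cv2.resize(d["img"][v-50:v+50,u-60:u+60],None,fx=6,fy=6,interpolation=cv2.INTER_CUBIC))
cv2.imwrite("pics/t4.png",cv2.resize(np.vstack([cv2.imread("pics/top0.png")[170:230,207:287],t["img"][170:230,207:287]]),None,fx=5,fy=5,interpolation=cv2.INTER_CUBIC)[:600])
print(robot.current_t(),robot.current_contact_force(),robot.current_gripper_width())
E
```

```text
10.7917 [-0.12649771  0.05741226  0.33200361] 0.9997093820051614
```

View pics/w4.png

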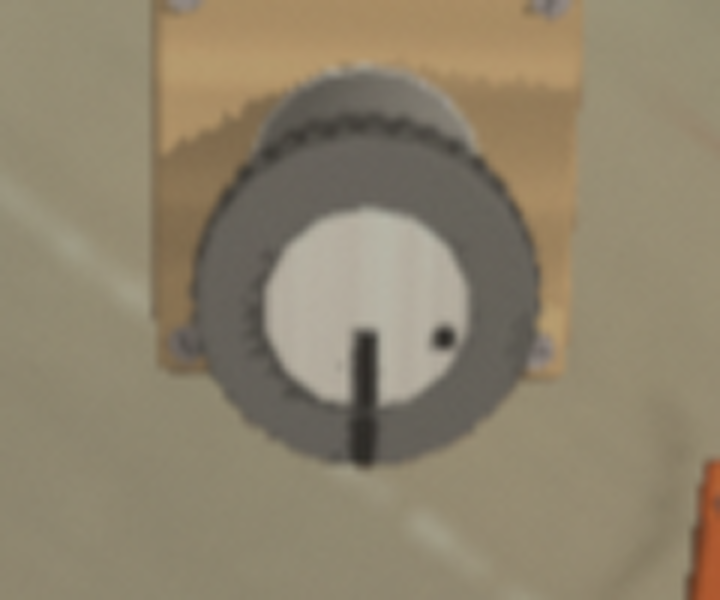

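View pics/t4.png

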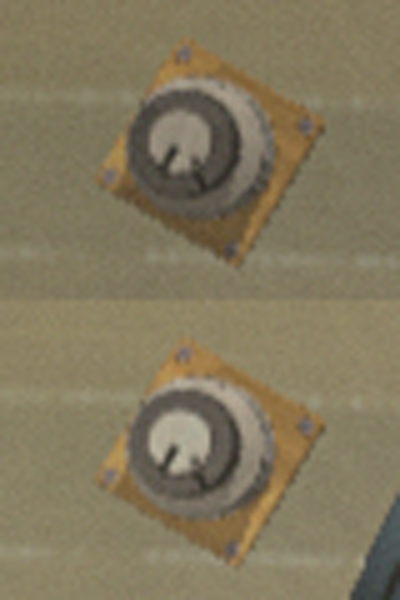

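In the first crop the pointer (365,435) lines up with the long locked mark (365,365). In the second, the low can's pointer looks the same before and after. The gripper is clear.

```bash
python3 -c "
from bench import robot
robot.hand_in()"
```

```text
the job is handed in; nothing more can be done
```

The tall aluminium can is locked, and I handed the job in at about 11 s of the 32 s allowed.

- **Turn:** I gripped its collar from above and turned it clockwise about 1.09 rad. The moment then jumped to 0.86 N m, which is the hard stop. I let go and raised the gripper clear.
- **Tall can check:** the last wrist picture shows the pointer lined up with the long locked mark.
- **Low can check:** its pointer looks unchanged in before and after top views. I compared these by eye only, without measuring the distance.
- **Contact:** the gripper is open above the can and the force reading is about zero.
- **Disagreements:** the top and wrist cameras differed by under 2 mm on the collar centre, so I used a point between them. A rough ellipse fit to the collar ring came out about 4 mm off because it included the collar's side, so I discarded it. No check failed.

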